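Feel along a filed neck collar for burrs

TASK

Feel the freshly filed copper neck collar for burrs: with the fingers closed and pointing down, run the fingertips along its top face, in gentle contact, from the plain square end round the whole curve to the middle of the round disc at the other end, then come away clear. Press only lightly, so that the sprung plate under it sinks no more than about a centimetre, and do not pick the collar up or shift it out of its pins; leave everything else as it lies.

Things in the scene. Friction and masses are not known exactly. Their poses are not given: they have to be found in the camera images.
- collar: Loose copper neck-collar blank (110 to 220 g), a flat open C on the sprung plate: bar 12 mm wide, 5 mm thick, centre line of radius 65 mm. Origin at the circle's centre, on its underside; z up. Angles run from its +x towards +y: plain square end at -140 degrees, through 0, to +140, where the bar ends in a round disc 22 mm across, 5 mm thick. From above that is counterclockwise; the opening faces -x
- plate (a joint): How far the sprung plate is pressed down, m: 0 at rest, stop at 0.016. The square grey metal plate (180 x 180 x 8 mm) floats on springs over a fixed steel base; it starts to sink at about 1 to 2.5 N and takes 0.5 N more for each mm; it does not tilt.
- plate_mid (a point): Centre of the plate's top face, 44 mm above the bench when at rest; the collar's top face is then at 49 mm. Brass pins and stops that keep the collar from sliding rise 3.5 mm from the plate, below the collar's top. Nothing fixed stands higher near it.
- trace0 (a point): Unmarked point 0 of 0 to 9 on the centre line of the collar's top face (7 mm in from the square end: the start); neighbours are 34.5 mm apart along the arc, at polar angle -134 + 30.44 x 0 degrees.
- trace1 (a point): Unmarked point 1 of 0 to 9 on the centre line of the collar's top face; neighbours are 34.5 mm apart along the arc, at polar angle -134 + 30.44 x 1 degrees.
- trace2 (a point): Unmarked point 2 of 0 to 9 on the centre line of the collar's top face; neighbours are 34.5 mm apart along the arc, at polar angle -134 + 30.44 x 2 degrees.
- trace3 (a point): Unmarked point 3 of 0 to 9 on the centre line of the collar's top face; neighbours are 34.5 mm apart along the arc, at polar angle -134 + 30.44 x 3 degrees.
- trace4 (a point): Unmarked point 4 of 0 to 9 on the centre line of the collar's top face; neighbours are 34.5 mm apart along the arc, at polar angle -134 + 30.44 x 4 degrees.
- trace5 (a point): Unmarked point 5 of 0 to 9 on the centre line of the collar's top face; neighbours are 34.5 mm apart along the arc, at polar angle -134 + 30.44 x 5 degrees.
- trace6 (a point): Unmarked point 6 of 0 to 9 on the centre line of the collar's top face; neighbours are 34.5 mm apart along the arc, at polar angle -134 + 30.44 x 6 degrees.
- trace7 (a point): Unmarked point 7 of 0 to 9 on the centre line of the collar's top face; neighbours are 34.5 mm apart along the arc, at polar angle -134 + 30.44 x 7 degrees.
- trace8 (a point): Unmarked point 8 of 0 to 9 on the centre line of the collar's top face; neighbours are 34.5 mm apart along the arc, at polar angle -134 + 30.44 x 8 degrees.
- trace9 (a point): Unmarked point 9 of 0 to 9 on the centre line of the collar's top face (centre of the end disc: the finish); neighbours are 34.5 mm apart along the arc, at polar angle -134 + 30.44 x 9 degrees.
- cone: Loose steel setting cone, 26 mm across the foot, 34 mm tall, standing on the plate inside the collar near its centre. Origin under its foot. To be left alone.
- ring: Loose steel finger ring, 22 mm across, 6 mm high, lying on a corner of the plate outside the collar, about 45 mm from the collar's centre line. Origin at its underside. To be left alone.
- bangle: Loose closed brass bangle, 72 mm across, 8 mm high, on the soldering board; not the collar. To be left alone.
- charcoal: Loose dark block 90 x 60 x 30 mm on the white soldering board (200 x 200 x 15 mm, fixed). To be left alone.
- mug: Blue mug 100 mm tall, 80 mm across the rim, with tools standing to 155 mm; on the right of the bench. Origin under its centre. To be left alone.
- pliers: Pliers with green handles, 175 mm long, 14 mm high, lying on the right of the bench. To be left alone.
- hammer: Hammer 220 mm long lying beyond the plate. To be left alone.
- tweezers: Steel tweezers 140 mm long, 8 mm high, lying beyond the plate. To be left alone.
Things that resemble listed ones, but are neither listed nor needed, are in the scene too. Of the things that look like the collar, the smallest one is meant.

How it is judged:
On the way, in this order (a step that is already met when the one before it is completed fails the run):
1. Fingertips touch the collar at its square end (grasp point within 14 mm of point 0, seen from above, contact over 0.2 N) (horizontal distance between the grasp point and trace0 below 0.014 m and contact force between the fingers and collar above 0.2 N), for 0.02 s.
2. Fingertips touch the collar at point 1 along it (grasp point within 14 mm of point 1, seen from above, contact over 0.2 N) (horizontal distance between the grasp point and trace1 below 0.014 m and contact force between the fingers and collar above 0.2 N), for 0.02 s.
3. Fingertips touch the collar at point 2 along it (grasp point within 14 mm of point 2, seen from above, contact over 0.2 N) (horizontal distance between the grasp point and trace2 below 0.014 m and contact force between the fingers and collar above 0.2 N), for 0.02 s.
4. Fingertips touch the collar at point 3 along it (grasp point within 14 mm of point 3, seen from above, contact over 0.2 N) (horizontal distance between the grasp point and trace3 below 0.014 m and contact force between the fingers and collar above 0.2 N), for 0.02 s.
5. Fingertips touch the collar at point 4 along it (grasp point within 14 mm of point 4, seen from above, contact over 0.2 N) (horizontal distance between the grasp point and trace4 below 0.014 m and contact force between the fingers and collar above 0.2 N), for 0.02 s.
6. Fingertips touch the collar at point 5 along it (grasp point within 14 mm of point 5, seen from above, contact over 0.2 N) (horizontal distance between the grasp point and trace5 below 0.014 m and contact force between the fingers and collar above 0.2 N), for 0.02 s.
7. Fingertips touch the collar at point 6 along it (grasp point within 14 mm of point 6, seen from above, contact over 0.2 N) (horizontal distance between the grasp point and trace6 below 0.014 m and contact force between the fingers and collar above 0.2 N), for 0.02 s.
8. Fingertips touch the collar at point 7 along it (grasp point within 14 mm of point 7, seen from above, contact over 0.2 N) (horizontal distance between the grasp point and trace7 below 0.014 m and contact force between the fingers and collar above 0.2 N), for 0.02 s.
9. Fingertips touch the collar at point 8 along it (grasp point within 14 mm of point 8, seen from above, contact over 0.2 N) (horizontal distance between the grasp point and trace8 below 0.014 m and contact force between the fingers and collar above 0.2 N), for 0.02 s.
10. Fingertips touch the end disc (grasp point within 14 mm of point 9, seen from above, contact over 0.2 N) (horizontal distance between the grasp point and trace9 below 0.014 m and contact force between the fingers and collar above 0.2 N), for 0.02 s.
At the end, for the whole second after the job is handed in: The collar lies still in its nest, within 6 mm of where it belongs on the plate; the plate has risen to within 3 mm of its rest height; every bystander is within 15 mm of where it was (distance between collar and plate_mid below 0.006 m and value of joint plate below 0.003 m and linear speed of collar below 0.02 m/s and distance of each of cone, ring, bangle, charcoal, mug, pliers, hammer, tweezers from where it was at the start of the episode below 0.015 m); the robot touches nothing.
It fails at once if The sprung plate is pressed down more than 13 mm (value of joint plate above 0.013 m).
It fails at once if The fingers press on the collar with more than 18 N (contact force between the fingers and collar above 18 N).
It fails at once if The collar is lifted or shifted more than 7 mm on the plate (distance between collar and plate_mid above 0.007 m).
It fails at once if A bystander is moved more than 20 mm (distance of any of cone, ring, bangle, charcoal, mug, pliers, hammer, tweezers from where it was at the start of the episode above 0.02 m).
It also fails if it takes over 53 s, if anything falls off the work surface, if the arm or the gripper's body presses on something with over 40 N, if the wrist force passes 120 N, or if a joint passes its speed limit or range.

ROBOT

A 6-joint arm with a two-finger parallel gripper is mounted at the origin on the work surface. World frame = base frame: x ahead of the robot, y to its left, z up, the work surface at z = 0. Lengths are in m, angles in rad, forces in N, time in s.
With the tool pointing down it reaches from about 0.25 to 0.85 m from the base axis. Payload 12.5 kg.
Tool frame: the origin (TCP) lies where the fingers leave the gripper's body, on its centre line; the fingertips stand 84 mm ahead of it and the grasp point (between the pads) lies 65 mm ahead of it; z points along the fingers, y is the line along which they close (so a half turn about z gives the same grasp; the last joint's range is limited). The gripper opens to 93 mm and grips with 3 to 60 N. Pads are 15 mm wide; open, the fingers measure 128 mm over their backs; the gripper's body (75 mm by 188 mm) begins 65 mm behind the grasp point.
Start: joints at [-1.233, 0.351, 1.652, -0, 1.139, -0.085], TCP at [0.226, -0.502, 0.303] pointing down, gripper open.
Joint ranges: [-2.75, 2.75], [-0.79, 2.1], [0.01, 2.65], [-1.57, 4.71], [0.07, 3.14], [-2.87, 2.87]. Speed limits (rad/s): [2.22, 2.22, 2.79, 3.14, 3.14, 3.14].

INTERFACE

Orientations are given as a unit quaternion [w, x, y, z].
In Python, from plant import monitor, vision, ticket, models gives the robot as it stands.
- The arm moves only by the shell command python3 -m inch 'ROWS' [OPENING] [FORCE]. ROWS is JSON, a list that holds one entry, the list of rows, each a list of 4 numbers: the shift along the world's x, y, z each as a share of 0.25 m, from -1 to 1, then the turn about the world's z as a share of 2 pi rad, from -1 to 1. In form: [[[tx, ty, tz, turn], ...]]. A call has 1 to 8 rows; each row is the pose to reach, as a shift and turn from the pose commanded when the call began, turning the shorter way round; what a row does not reach only later rows make up. A row lasts 1/12 s, in which the tool goes at most 41.7 mm and 7.16 degrees, less where a joint would pass 70% of its speed; a pose out of reach is approached as far as the arm can. A call with a number of a shift or a turn outside -1 to 1 is refused whole. A call with a gripper value outside its range is refused whole. OPENING is the opening, from 0 (shut) to 1 (fully open), set as the call begins (- or left out, the last holds). The fingers move at their own pace and stop on an object; FORCE is the grip in N (left out, the last holds). Time passes only in rows, so rows that repeat a pose let the fingers close. It gives the time, the measured TCP pose, the force, the opening and the grip force at its end, in the units of the state.
- monitor.get_obs(): the state, without advancing time (a new reading comes with each control period).
- vision.capture(name): name is "scene" or "top" or "wrist"; returns a dict with "color" (420x560x3 uint8, red, green, blue), "z_map" (420x560 float32, m along the optical axis (not along the pixel's ray), 0 where there is no reading), "intrinsics" (3x3 intrinsics, pixels), "rvec" (rotation vector, rad) and "tvec" (3), from world to camera coordinates, as OpenCV has them; the wrist camera has in their place "T_tool_cam" (4x4, takes a point from camera to tool coordinates, whose origin is the TCP and whose axes are the flange's). Camera axes: x right, y down, z forward; pixel columns grow to the right and rows downward; lengths in m; the calibration is good to about 2 mm. A picture is of the moment at which its call begins: read the wrist's pose just before it.
- ticket.finish_job(): hands the job in; it is judged then, once.
Trained networks look in the newest picture that a camera, given by its name, has taken for a name from the list of things; names that differ only in an ending like _2 or _b are one class to them, and where a whole thing is asked for, a point or a joint stands for the part that bears it (a point fixed in the world has none). Each returns a list of dicts, best first, with "score" (0 to 1); they miss things now and then, are a little off and sometimes report something else, mostly with a low value. They report only what shows in the picture. A call takes as long as a camera call. They do not tell look-alikes from the thing itself.
- models.masks_of(camera, name): "mask" (420x560 bool, what is visible of it) and "box" ([left, top, right, bottom] in pixels, round what is visible of it).
The state is a dict: "t": time; "joints": joint angles; "qvel": joint speeds; "joint_efforts": joint torques, N m; "tcp_pos": TCP position; "tool_rot": TCP orientation; "force": force on the tool from outside, world axes, zero at the start; "ft_torque": the same for the moment, N m; "gripper_width": finger opening in m; "gripper_force": force on a finger pad.
Only numpy, scipy, OpenCV 4.12 (cv2) and the standard library are available. Lean on these libraries where they do the work, as an engineer would, in place of code of your own. Each camera call takes 0.05 s, during which the arm holds its last target. There are 200 camera calls.

## Working session

There is one attempt and no reset: what is moved stays moved. The work goes in short steps, Python scripts to look and compute and a shell command to move; the robot and the scene stay as the last step left them, time stands still between calls to the robot, and variables do not carry over. Pictures are saved under pics/ and viewed, at most 10 in all, crops included, and the job is handed in when it is done.

```bash
mkdir -p pics; cat > h.py <<'E'
import numpy as np, cv2
from plant import monitor, vision, ticket, models
def cloud(c, T=None):
    z=c["z_map"];K=np.array(c["intrinsics"]);v,u=np.mgrid[:420,:560]
    P=np.stack([(u-K[0,2])/K[0,0]*z,(v-K[1,2])/K[1,1]*z,z],-1)
    if "rvec" in c:
        R=cv2.Rodrigues(np.array(c["rvec"],float))[0];t=np.array(c["tvec"]).ravel()
        return (P-t)@R
    o=T;w,x,y,zq=o["tool_rot"]
    from scipy.spatial.transform import Rotation as Ro
    R=Ro.from_quat([x,y,zq,w]).as_matrix();M=np.array(c["T_tool_cam"])
    return (P@M[:3,:3].T+M[:3,3])@R.T+np.array(o["tcp_pos"])
E
python3 - <<'E'
from h import *
o=monitor.get_obs();print(o)
c=vision.capture("top");cv2.imwrite("pics/top.png",c["color"][:,:,::-1])
P=cloud(c);np.savez("top.npz",P=P,color=c["color"])
for n in ["collar","plate","cone","ring","bangle"]:
    for m in models.masks_of("top",n):
        p=P[m["mask"]&(c["z_map"]>0)];print(n,round(m["score"],2),m["box"],np.median(p,0).round(3),np.percentile(p,2,0).round(3),np.percentile(p,98,0).round(3))
E
```

```text
{'t': 0.0, 'joints': array([-1.23258370e+00,  3.51259505e-01,  1.65242629e+00,  6.62956888e-06,
        1.13911680e+00, -8.46126339e-02]), 'qvel': array([ 0.00037937,  0.00023328,  0.000236  ,  0.00040902, -0.00042961,
       -0.00023928]), 'joint_efforts': array([ 7.72400454e-04, -4.97316384e+01, -2.85252678e+01,  6.99176383e-02,
        2.57126964e-02, -8.43110388e-05]), 'tcp_pos': array([ 0.22562079, -0.5013179 ,  0.30218779]), 'tool_rot': array([-6.00494514e-04,  9.77735574e-01,  2.09839892e-01, -7.35192041e-05]), 'force': array([0.03129585, 1.04679355, 0.23352908]), 'ft_torque': array([-0.03145296,  0.03969726,  0.00951497]), 'gripper_force': 0.0, 'gripper_width': 0.09298418303883825}
collar 0.72 [324.7, 255.5, 413.8, 340.1] [ 0.326 -0.241  0.006] [ 0.205 -0.314  0.001] [ 0.398 -0.117  0.01 ]
collar 0.56 [277.2, 169.2, 336.9, 225.9] [ 0.536 -0.064  0.048] [ 0.482 -0.13   0.044] [0.606 0.006 0.052]
plate 0.68 [273.3, 168.2, 341.7, 226.6] [ 0.53  -0.057  0.048] [ 0.482 -0.13   0.042] [0.606 0.006 0.052]
plate 0.63 [260.6, 151.0, 354.8, 242.3] [ 0.552 -0.062  0.043] [ 0.456 -0.157  0.039] [0.644 0.032 0.048]
cone 0.61 [416.8, 206.8, 452.1, 274.2] [ 0.436 -0.368  0.01 ] [ 0.363 -0.418 -0.002] [ 0.523 -0.342  0.014]
cone 0.42 [278.0, 169.2, 337.7, 225.7] [ 0.533 -0.057  0.048] [ 0.482 -0.13   0.045] [0.604 0.006 0.052]
ring 0.23 [277.6, 169.9, 337.1, 225.8] [ 0.53  -0.057  0.048] [ 0.482 -0.13   0.043] [0.603 0.006 0.052]
bangle 0.72 [110.6, 230.3, 140.8, 262.9] [0.439 0.374 0.022] [0.405 0.336 0.016] [0.47  0.405 0.026]
bangle 0.36 [262.1, 149.6, 353.3, 242.5] [ 0.552 -0.06   0.043] [ 0.456 -0.154  0.04 ] [0.642 0.029 0.047]
```

View pics/top.png

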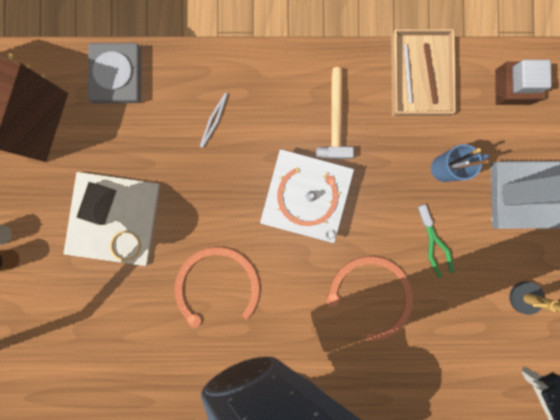

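Three copper Cs show: one on the plate (308,195), and larger ones on the bench at (217,288) and (371,298). The one on the plate is the smallest (about 0.13 m across against about 0.19 m) and lies on the grey plate with the cone and ring. I'll close the fingers, move above it and confirm with the wrist camera.

```bash
python3 -m inch '[[[0.1,0.14,0.02,0],[0.2,0.28,0.04,0],[0.3,0.41,0.08,0],[0.4,0.55,0.1,0],[0.5,0.69,0.1,0],[0.6,0.83,0.1,0],[0.64,0.88,0.1,0],[0.64,0.88,0.1,0]]]' 0 20 && python3 -m inch '[[[0.1,0.14,0,0],[0.2,0.28,0,0],[0.3,0.42,0,0],[0.4,0.55,0,0],[0.5,0.69,0,0],[0.54,0.8,0,0],[0.54,0.88,0,0],[0.54,0.88,0,0]]]'
python3 - <<'E'
from h import *
o=monitor.get_obs();print(o["t"],o["tcp_pos"],o["tool_rot"],o["force"],o["joints"],o["gripper_width"])
c=vision.capture("wrist");cv2.imwrite("pics/w1.png",c["color"][:,:,::-1])
P=cloud(c,o);np.savez("w1.npz",P=P,color=c["color"],z=c["z_map"]);print(np.array(c["T_tool_cam"]).round(3))
for n in ["collar","cone","ring","plate"]:
    for m in models.masks_of("wrist",n):
        p=P[m["mask"]&(c["z_map"]>0)];print(n,round(m["score"],2),m["box"],np.median(p,0).round(3))
E
```

```text
t: 0.97
tcp_pos: [0.3876, -0.2784, 0.3279]
tool_rot: [-0.0, 0.977, 0.212, 0.0]
force: [0.2, 0.4, -0.4]
gripper_width: 0.0441
gripper_force: 0.0
t: 1.63
tcp_pos: [0.521, -0.0589, 0.3274]
tool_rot: [-0.0, 0.977, 0.211, -0.0]
force: [-0.1, -1.0, 0.7]
gripper_width: 0.0007
gripper_force: 0.0
1.6333 [ 0.52099314 -0.05889294  0.3274457 ] [-3.88920088e-04  9.77409967e-01  2.11351758e-01 -1.96896176e-04] [-0.14550683 -1.00087644  0.74401485] [-2.01571393e-01  2.78733797e-01  1.68771873e+00  5.99519375e-04
  1.17581391e+00  9.43078510e-01] 0.0007079675698072016
[[-0.    -0.958 -0.287  0.08 ]
 [ 1.    -0.001  0.001 -0.   ]
 [-0.001 -0.287  0.958 -0.082]
 [ 0.     0.     0.     1.   ]]
collar 0.65 [219.2, 79.8, 371.5, 231.9] [ 0.536 -0.051  0.049]
collar 0.59 [169.8, 15.8, 424.3, 265.6] [ 0.563 -0.055  0.044]
collar 0.58 [0.0, 162.3, 139.6, 323.6] [0.397 0.103 0.007]
cone 0.76 [287.8, 152.9, 317.5, 178.0] [ 0.55  -0.068  0.063]
cone 0.72 [221.1, 86.6, 372.6, 228.7] [ 0.536 -0.049  0.049]
ring 0.58 [166.6, 22.5, 421.9, 260.5] [ 0.564 -0.055  0.044]
ring 0.48 [293.4, 246.4, 314.3, 260.3] [ 0.466 -0.112  0.049]
plate 0.79 [171.6, 18.2, 425.8, 264.1] [ 0.564 -0.055  0.044]
```

View pics/w1.png

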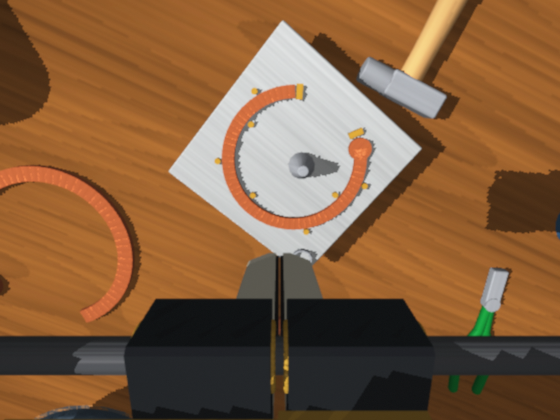

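```bash
cat > fit.py <<'E'
import sys
from h import *
from scipy.optimize import least_squares
def fit(P,col,c0=(0.545,-0.062)):
    hsv=cv2.cvtColor(col,cv2.COLOR_RGB2HSV)
    m=(hsv[...,1]>110)&((hsv[...,0]<12)|(hsv[...,0]>174))&(np.hypot(P[...,0]-c0[0],P[...,1]-c0[1])<.1)&(P[...,2]>.035)
    p=P[m]
    r=least_squares(lambda q:np.hypot(p[:,0]-q[0],p[:,1]-q[1])-.065,c0,loss="soft_l1",f_scale=.003).x
    d=p[:,:2]-r;rad=np.hypot(*d.T);th=np.arctan2(d[:,1],d[:,0])
    h,_=np.histogram(np.degrees(th)%360,bins=72,range=(0,360));
    z0=h<3; 
    # +-140 span: use direction of the gap = mid of largest empty sector
    a=np.sort(np.degrees(th[rad>.045])%360);g=np.diff(np.r_[a,a[0]+360]);i=g.argmax()
    return r,a[i]%360,a[(i+1)%len(a)]%360,g[i],np.median(rad),np.median(p[:,2]),len(p)
E
python3 - <<'E'
from fit import *
for f in("w1","top"):
    d=np.load(f+".npz");print(f,fit(d["P"],d["color"]))
d=np.load("w1.npz")
cv2.imwrite("pics/w1c.png",cv2.resize(d["color"][10:270,160:430,::-1],None,fx=2.2,fy=2.2))
P=d["P"]
for n,(u,v) in dict(sq=(297,92),disc=(360,149)).items(): print(n,P[v,u])
E
```

```text
w1 (array([ 0.54859848, -0.06212526]), np.float64(314.48694220312944), np.float64(24.35429495197299), np.float64(69.86735274884353), np.float64(0.06489728530460265), np.float64(0.04932462348829822), 4268)
top (array([ 0.54754374, -0.06132552]), np.float64(312.5855022555005), np.float64(24.998735681620545), np.float64(72.41323342612003), np.float64(0.06502695019739979), np.float64(0.04854237270335167), 481)
sq [ 0.60759852 -0.03757623  0.04817184]
disc [ 0.58510688 -0.11579418  0.04882551]
```

View pics/w1c.png

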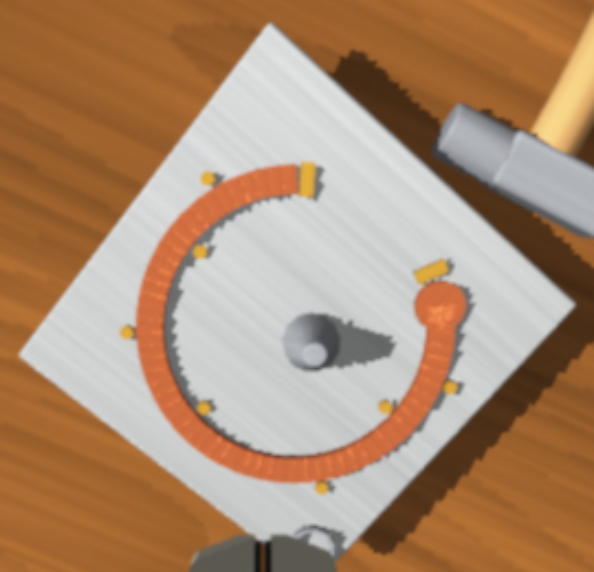

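The crop confirms it: the smallest C is held by brass pins on the grey plate. Its square end is at wrist (297,92), against a brass stop, and its disc is at (360,149). The centre is about (0.548, -0.062), with the square end at a world bearing of 24.4° and the path running counterclockwise to 304°. I'll move above point 0, at (0.604, -0.029).

```bash
python3 -m inch '[[[0.08,0.03,-0.13,0],[0.16,0.06,-0.26,0],[0.24,0.09,-0.39,0],[0.3,0.12,-0.52,0],[0.332,0.13,-0.62,0],[0.332,0.13,-0.68,0],[0.332,0.13,-0.70,0],[0.332,0.13,-0.70,0]]]'; python3 -m inch '[[[0,0,0,0],[0,0,0,0],[0,0,0,0]]]'
python3 - <<'E'
from fit import *
o=monitor.get_obs();print(o["tcp_pos"],o["tool_rot"],o["force"],o["joints"])
c=vision.capture("wrist");print(fit(cloud(c,o),c["color"]))
C=np.array([.548,-.062])
pts=lambda a:C+.065*np.c_[np.cos(np.radians(a)),np.sin(np.radians(a))]
for k in range(9):
    a=30.4+30.44*(k+np.arange(9)/8);q=pts(a);print(k,((q[1:]-q[0])/.25).round(3).tolist())
E
```

```text
t: 2.55
tcp_pos: [0.6031, -0.03, 0.1517]
tool_rot: [-0.0, 0.978, 0.209, -0.001]
force: [0.2, 1.0, -0.5]
gripper_width: -0.0
gripper_force: 0.0
t: 2.8
tcp_pos: [0.6041, -0.0294, 0.1542]
tool_rot: [0.0, 0.978, 0.21, 0.001]
force: [0.3, -0.3, 0.4]
gripper_width: 0.0007
gripper_force: 0.0
[ 0.60410172 -0.02942676  0.15421358] [3.68724738e-04 9.77785397e-01 2.09605467e-01 1.06248222e-03] [ 0.26839129 -0.32121806  0.37914123] [-1.25633692e-01  6.27896436e-01  1.61799453e+00  7.99301356e-06
  8.93452404e-01  1.02281447e+00]
(array([ 0.5535876 , -0.06277979]), np.float64(86.53004739988442), np.float64(11.653956908706856), np.float64(285.1239095088224), np.float64(0.06514016410924958), np.float64(0.049336403681824355), 2000)
0 [[-0.009, 0.015], [-0.019, 0.029], [-0.03, 0.042], [-0.042, 0.054], [-0.055, 0.066], [-0.069, 0.077], [-0.083, 0.087], [-0.098, 0.095]]
1 [[-0.015, 0.008], [-0.031, 0.015], [-0.047, 0.021], [-0.064, 0.025], [-0.081, 0.029], [-0.098, 0.031], [-0.115, 0.033], [-0.132, 0.033]]
2 [[-0.017, -0.001], [-0.034, -0.003], [-0.051, -0.006], [-0.068, -0.011], [-0.084, -0.016], [-0.
[... 175 characters left out ...]
0.093, -0.1]]
4 [[-0.008, -0.016], [-0.014, -0.032], [-0.019, -0.048], [-0.024, -0.065], [-0.027, -0.082], [-0.029, -0.099], [-0.03, -0.116], [-0.03, -0.133]]
5 [[0.001, -0.017], [0.004, -0.034], [0.007, -0.051], [0.012, -0.068], [0.018, -0.084], [0.025, -0.1], [0.033, -0.115], [0.042, -0.13]]
6 [[0.01, -0.014], [0.021, -0.028], [0.032, -0.04], [0.045, -0.052], [0.058, -0.063], [0.072, -0.073], [0.087, -0.083], [0.102, -0.091]]
7 [[0.016, -0.007], [0.032, -0.013], [0.048, -0.018], [0.065, -0.022], [0.082, -0.025], [0.099, -0.027], [0.117, -0.027], [0.134, -0.027]]
8 [[0.017, 0.002], [0.034, 0.005], [0.051, 0.009], [0.067, 0.014], [0.084, 0.02], [0.099, 0.027], [0.114, 0.035], [0.129, 0.045]]
```

```bash
python3 -m inch '[[[0,0,-0.02,0],[0,0,-0.04,0],[0,0,-0.056,0],[0,0,-0.068,0],[0,0,-0.076,0],[0,0,-0.082,0],[0,0,-0.088,0],[0,0,-0.088,0]]]'; for i in 1 2; do python3 -m inch '[[[0,0,0,0]]]'|grep -E 'force:|pos'; done
```

```text
t: 3.52
tcp_pos: [0.6035, -0.029, 0.1306]
tool_rot: [-0.0, 0.978, 0.21, -0.0]
force: [-2.2, 0.6, 3.8]
gripper_width: 0.0004
gripper_force: 1.7
tcp_pos: [0.6035, -0.029, 0.1308]
force: [-3.1, -0.7, 2.8]
gripper_force: 1.7
tcp_pos: [0.6036, -0.029, 0.1309]
force: [-2.5, 1.1, 2.7]
gripper_force: 1.7
```

Contact is made at about 3 N with the plate sunk about 2 mm. I'll add 1 mm and trace segment by segment.

```bash
python3 -m inch '[[[-0.009,0.015,-0.001,0],[-0.019,0.029,-0.002,0],[-0.03,0.042,-0.003,0],[-0.042,0.054,-0.004,0],[-0.055,0.066,-0.004,0],[-0.069,0.077,-0.004,0],[-0.083,0.087,-0.004,0],[-0.098,0.095,-0.004,0]]]'
python3 - <<'E'
from fit import *
o=monitor.get_obs();print(o["tcp_pos"],o["force"])
c=vision.capture("top");P=cloud(c);print(fit(P,c["color"]))
E
```

```text
t: 4.35
tcp_pos: [0.579, -0.0049, 0.1299]
tool_rot: [0.0, 0.978, 0.21, 0.0]
force: [2.7, -1.0, 3.4]
gripper_width: 0.0007
gripper_force: 1.9
[ 0.57899486 -0.00493842  0.12985939] [ 2.69489267 -1.02446901  3.43850682]
(array([ 0.5415309 , -0.06008483]), np.float64(309.1421284473722), np.float64(126.15968158136818), np.float64(177.017553133996), np.float64(0.06754911054108366), np.float64(0.04543191276949059), 98)
```

```bash
python3 -m inch '[[[-0.015,0.008,0,0],[-0.031,0.015,0,0],[-0.047,0.021,0,0],[-0.064,0.025,0,0],[-0.081,0.029,0,0],[-0.098,0.031,0,0],[-0.115,0.033,0,0],[-0.132,0.033,0,0]]]'; python3 -m inch '[[[-0.017,-0.001,0,0],[-0.034,-0.003,0,0],[-0.051,-0.006,0,0],[-0.068,-0.011,0,0],[-0.084,-0.016,0,0],[-0.1,-0.023,0,0],[-0.116,-0.03,0,0],[-0.131,-0.039,0,0]]]'
```

```text
t: 5.07
tcp_pos: [0.5457, 0.0031, 0.1297]
tool_rot: [-0.0, 0.978, 0.21, 0.0]
force: [3.0, -0.3, 4.2]
gripper_width: 0.0002
gripper_force: 1.9
t: 5.73
tcp_pos: [0.5129, -0.0069, 0.1297]
tool_rot: [-0.0, 0.978, 0.21, -0.0]
force: [2.8, 1.8, 3.8]
gripper_width: 0.0009
gripper_force: 1.9
```

```bash
python3 -m inch '[[[-0.014,-0.01,0,0],[-0.028,-0.02,0,0],[-0.041,-0.031,0,0],[-0.053,-0.044,0,0],[-0.065,-0.057,0,0],[-0.075,-0.07,0,0],[-0.085,-0.085,0,0],[-0.093,-0.1,0,0]]]'; python3 -m inch '[[[-0.008,-0.016,0,0],[-0.014,-0.032,0,0],[-0.019,-0.048,0,0],[-0.024,-0.065,0,0],[-0.027,-0.082,0,0],[-0.029,-0.099,0,0],[-0.03,-0.116,0,0],[-0.03,-0.133,0,0]]]'
python3 - <<'E'
from fit import *
o=monitor.get_obs();print(o["tcp_pos"],o["force"])
c=vision.capture("wrist");P=cloud(c,o);print(fit(P,c["color"]));cv2.imwrite("pics/w5.png",c["color"][:,:,::-1])
E
```

```text
t: 6.4
tcp_pos: [0.4898, -0.0321, 0.1297]
tool_rot: [-0.0, 0.978, 0.21, -0.0]
force: [0.9, 2.3, 3.6]
gripper_width: 0.0006
gripper_force: 1.9
t: 7.07
tcp_pos: [0.4825, -0.0655, 0.1297]
tool_rot: [-0.0, 0.978, 0.21, -0.0]
force: [-0.1, 3.4, 4.9]
gripper_width: 0.0003
gripper_force: 1.9
[ 0.48252083 -0.06545012  0.12966751] [-0.09821994  3.42083543  4.93126324]
(array([ 0.54858505, -0.06175977]), np.float64(314.2733167589257), np.float64(33.192415593548816), np.float64(78.91909883462313), np.float64(0.06428504592531467), np.float64(0.04561621468168914), 17955)
```

View pics/w5.png

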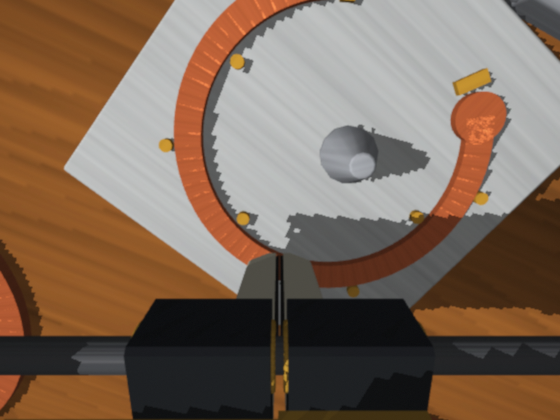

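The wrist picture shows the fingers on the bar at about (280,258), the collar in its pins and its centre unchanged. I'll carry on.

```bash
python3 -m inch '[[[0.001,-0.017,0,0],[0.004,-0.034,0,0],[0.007,-0.051,0,0],[0.012,-0.068,0,0],[0.018,-0.084,0,0],[0.025,-0.1,0,0],[0.033,-0.115,0,0],[0.042,-0.13,0,0]]]'; python3 -m inch '[[[0.01,-0.014,0,0],[0.021,-0.028,0,0],[0.032,-0.04,0,0],[0.045,-0.052,0,0],[0.058,-0.063,0,0],[0.072,-0.073,0,0],[0.087,-0.083,0,0],[0.102,-0.091,0,0]]]'
```

```text
t: 7.78
tcp_pos: [0.4933, -0.0979, 0.1297]
tool_rot: [-0.0, 0.978, 0.21, -0.0]
force: [-1.4, 2.6, 4.4]
gripper_width: 0.0003
gripper_force: 1.9
t: 8.45
tcp_pos: [0.519, -0.1206, 0.1297]
tool_rot: [-0.0, 0.978, 0.21, -0.0]
force: [-1.9, 1.2, 4.1]
gripper_width: 0.0002
gripper_force: 1.9
```

```bash
python3 -m inch '[[[0.016,-0.007,0,0],[0.032,-0.013,0,0],[0.048,-0.018,0,0],[0.065,-0.022,0,0],[0.082,-0.025,0,0],[0.099,-0.027,0,0],[0.117,-0.027,0,0],[0.134,-0.027,0,0]]]'; python3 -m inch '[[[0.017,0.002,0,0],[0.034,0.005,0,0],[0.051,0.009,0,0],[0.067,0.014,0,0],[0.084,0.02,0,0],[0.099,0.027,0,0],[0.114,0.035,0,0],[0.129,0.045,0,0]]]';  python3 -m inch '[[[0,0,0,0],[0,0,0,0]]]'
```

```text
t: 9.12
tcp_pos: [0.5527, -0.1271, 0.1297]
tool_rot: [0.0, 0.978, 0.21, 0.0]
force: [-3.7, -0.6, 3.8]
gripper_width: 0.0008
gripper_force: 1.9
t: 9.78
tcp_pos: [0.5849, -0.1157, 0.1298]
tool_rot: [0.0, 0.978, 0.21, 0.0]
force: [-2.2, -2.1, 3.6]
gripper_width: 0.0004
gripper_force: 1.9
t: 9.95
tcp_pos: [0.5852, -0.1154, 0.13]
tool_rot: [0.0, 0.978, 0.21, 0.001]
force: [1.6, 2.1, 3.6]
gripper_width: 0.0006
gripper_force: 1.9
```

The fingertips are at the disc centre, (0.585, -0.116), still pressing at about 3.6 N. I'll lift straight up and verify.

```bash
python3 -m inch '[[[0,0,0.03,0],[0,0,0.1,0],[0,0,0.2,0],[0,0,0.32,0],[-0.08,0.02,0.45,0],[-0.2,0.08,0.58,0],[-0.32,0.14,0.68,0],[-0.4,0.2,0.7,0]]]'; python3 -m inch '[[[0,0,0,0],[0,0,0,0],[0,0,0,0],[0,0,0,0],[0,0,0,0],[0,0,0,0]]]' 
python3 - <<'E'
from fit import *
o=monitor.get_obs();c=vision.capture("wrist");P=cloud(c,o);print(fit(P,c["color"]));cv2.imwrite("pics/w9.png",c["color"][:,:,::-1])
E
```

```text
t: 10.62
tcp_pos: [0.4833, -0.0657, 0.3081]
tool_rot: [0.001, 0.978, 0.209, 0.002]
force: [-0.2, 0.8, 0.9]
gripper_width: 0.0
gripper_force: 0.0
t: 11.12
tcp_pos: [0.4848, -0.0661, 0.3041]
tool_rot: [-0.0, 0.978, 0.21, -0.001]
force: [-0.3, 1.1, -0.1]
gripper_width: 0.0004
gripper_force: 0.0
(array([ 0.54892423, -0.06215785]), np.float64(313.75468398158824), np.float64(24.490956919452763), np.float64(70.7362729378645), np.float64(0.064802852125284), np.float64(0.04936324345761911), 5444)
```

View pics/w9.png

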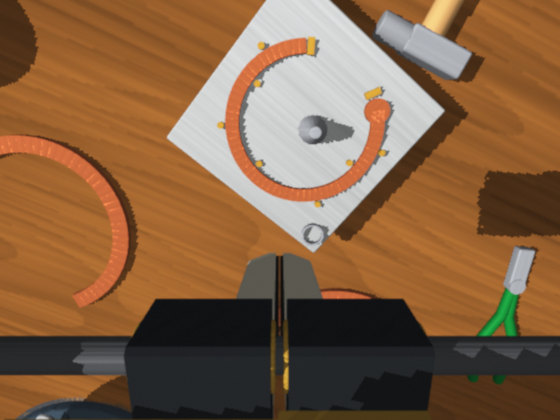

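The collar's centre, bearing and height match the start: the square end is at (312,46), the disc at (378,110), and its top is back at 49 mm. The cone (313,130) and ring (314,233) stand as before, and the gripper is clear.

```bash
python3 -c "
from plant import ticket
print(ticket.finish_job())"
```

```text
the job is handed in; nothing more can be done
None
```

The job is handed in, with no verdict returned: the closed fingertips traced the collar from its square end to the middle of the end disc at about 3–5 N, with the plate sinking about 4 mm, and the collar, cone and ring looked unmoved afterwards.

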